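# Emboss the received mark on a rack tag

### The job

Take the hand embosser (the punch with the flat-sided rectangular grip) out of its holder and press it squarely into the soft window of the tag on the embossing stand, die and window lengthwise together, bearing down steadily with about 12 N for a good second and never more than 18 N. Lift it straight off without dragging the tag sideways, then stand it back upright in its empty well and let go. Leave the round punch and everything else on the bench where it is.

Things in the scene. Friction and masses are not known exactly. Their poses are not given: they have to be found in the camera images.
- embosser_mid (a point): Centre of the loose 90 mm tall, 0.2 to 0.4 kg hand embosser, 45 mm above its die face; z up along it. Steel die foot 14 (x) x 24 (y) mm, 12 mm tall; above it a black flat-sided grip 20 (x) x 30 (y) mm up to 82 mm; steel cap 16 x 26 x 8 mm on top. Grip it across the 20 mm (x) at its middle. Turned half round about z it is the same.
- embosser_face (a point): Centre of the embosser's die face (its underside), 45 mm below embosser_mid; same axes. The face is flat, 14 (x) x 24 (y) mm.
- embosser: The same embosser; origin at the centre of its die face.
- holder: Fixed grey block 60 (x) x 160 (y) x 30 (z) mm; origin at the centre of its underside. Two wells, 28 (x) x 38 (y) mm, centred at y = +40 and -40 mm, floor 8 mm above the underside. The embosser stands in one, die down, its x along the block's x within 3 degrees (either way round), the round punch in the other; the embosser goes back to the well it came from.
- stand: Fixed stand; origin at the centre of its underside. Grey base 100 (x) x 130 (y) x 30 mm; above its centre a cushion carries a metal tag 50 (x) x 74 (y) mm with a soft darker grey window 22 (x) x 32 (y) mm right above the origin, flush with the tag. A height screw leaves the tag's top anywhere from 58 to 74 mm above the underside: not measured, to be felt or seen.
- imprint (a joint): How deep the mark in the window is, m: 0 new, 0.002 full. The window yields at about 7 N and does not spring back; the cushion under the tag gives downward after about 1 N by 1 mm per 3 N, 8 mm at most. The whole die must fall within the window, its 24 mm side along the window's 32 mm side: on the metal rim it leaves no mark.
- side_x (a joint): How far the tag is pushed sideways on its cushion along the stand's x, m; 0 at rest, springs back, 1.5 N per mm.
- side_y (a joint): The same along the stand's y.
- dot_punch_mid (a point): Centre, half-way up, of the loose round dot punch that stands in the other well: round black barrel 22 mm across, steel cap 26 mm across, 90 mm tall. To be left alone.
- jar: Bystander, to be left alone: screw-cap specimen jar, 54 mm across, 68 mm tall; origin at the centre of its underside.
- label_roll: Bystander, to be left alone: paper label roll lying flat, 72 mm across, 30 mm tall; origin at the centre of its underside.
- rack_a: Bystander, to be left alone: red wire rack of green-capped tubes, 166 x 88 mm, 102 mm tall; origin at the centre of its underside.
- rack_b: Bystander, to be left alone: second red rack of green-capped tubes, same size; origin at the centre of its underside.
- scanner: Bystander, to be left alone: hand-held code scanner lying on its side, 190 mm long overall (reaching 45 mm to its +x and 145 mm to its -x side), 60 mm wide, 35 mm tall; origin at the centre of its underside.
- tube_box: Bystander, to be left alone: small cardboard box, 70 x 100 x 35 mm; origin at the centre of its underside.
Mind the look-alikes: they are no part of the job. What is shaped like the embosser but orange or purple is not meant.

How it is judged (in metres and radians):
On the way, in this order (a step that is already met when the one before it is completed fails the run):
1. the embosser bears on the tag with 9 to 16 N for 0.8 s, upright within 4 degrees, lengthwise with the window within 7 degrees, and the mark is at least 1.4 mm deep (contact force between embosser and stand between 9 and 16 N and angle between embosser's own z axis and vertical below 0.07 rad and angle between the x axis of embosser and the x axis of stand, either way round below 0.12 rad and value of joint imprint above 0.0014 m), for 0.8 s.
2. the embosser is lifted clear, its face at least 95 mm above the stand's underside and touching nothing of the stand (z of embosser_face in the frame of stand above 0.095 m and contact force between embosser and stand below 0.1 N), for 0.1 s.
At the end, for the whole second after the job is handed in: The mark in the window is at least 1.4 mm deep; the embosser stands in its well, die face within 3.5 mm of the well's floor and within 8 mm of the well's centre each way, upright within 6 degrees, at rest and released (value of joint imprint above 0.0014 m and z of embosser_face in the frame of holder below 0.0115 m and x of embosser_face in the frame of holder between -0.008 and 0.008 m and (y of embosser_face in the frame of holder between -0.048 and -0.032 m or y of embosser_face in the frame of holder between 0.032 and 0.048 m) and angle between embosser's own z axis and vertical below 0.1 rad and linear speed of embosser below 0.02 m/s and contact force between the fingers and embosser below 0.1 N); the robot touches nothing.
It fails at once if the embosser presses on the stand with more than 18 N (contact force between embosser and stand above 18 N).
It fails at once if the embosser presses on the stand (over 3 N) while leaning more than 7 degrees (contact force between embosser and stand above 3 N and angle between embosser's own z axis and vertical above 0.12 rad).
It fails at once if the tag is dragged sideways more than 3 mm on its cushion (value of joint any of side_x, side_y above 0.003 m or value of joint any of side_x, side_y below -0.003 m).
It fails at once if the robot itself presses on the stand (over 3 N) (contact force between any of the fingers, the arm and stand above 3 N).
It fails at once if the round punch or another thing on the bench is moved more than 20 mm (distance of any of dot_punch_mid, jar, label_roll, rack_a, rack_b, scanner, tube_box from where it was at the start of the episode above 0.02 m).
It also fails if it takes over 64 s, if anything falls off the work surface, if the arm or the gripper's body presses on something with over 40 N, if the wrist force passes 120 N, or if a joint passes its speed limit or range.

### The arm

A 6-joint arm with a two-finger parallel gripper is mounted at the origin on the work surface. World frame = base frame: x ahead of the robot, y to its left, z up, the work surface at z = 0. Lengths are in mm, angles in rad, forces in N, time in s.
With the tool pointing down it reaches from about 275 to 875 mm from the base axis. Payload 12.5 kg.
Tool frame: the origin (TCP) lies midway between the tips of the shut fingers; the grasp point (between the pads) lies 19 mm behind it; x points along the fingers, z is the direction in which the jaws open and shut, and the axes are right-handed (so a half turn about x gives the same grasp; the last joint's range is limited). The gripper opens to 85 mm and grips with 20 to 120 N. Pads are 22 mm wide; open, the fingers measure 114 mm over their backs; the gripper's body (76 mm by 85 mm) begins 54 mm behind the grasp point. The pads swing forward as they close: fully open they stand 13 mm farther back than shut.
Start: joints at [1.245, 0.351, 1.652, -0, 1.139, -0.085], TCP at [131.132, 534.124, 205.29] pointing down, gripper open.
Joint ranges: [-2.75, 2.75], [-0.79, 2.1], [0.01, 2.65], [-1.57, 4.71], [0.07, 3.14], [-2.87, 2.87]. Speed limits (rad/s): [2.22, 2.22, 2.79, 3.14, 3.14, 3.14].

### API

Orientations are given as a 3x3 rotation matrix whose columns are the frame's x, y, z axes.
In Python, from station import robot gives the robot as it stands. Calls block until the motion is done:
- robot.move_ptp(position, orientation): joint-space move of the TCP to a pose.
- robot.move_linear(position, attitude=None, speed=150): straight line of the TCP; attitude=None keeps the orientation; speed is the mean speed in mm/s.
- robot.move_j(angles): joint-space move.
- robot.command_gripper(opening, squeeze=None): finger opening in mm; squeeze is the grip in N (None keeps the last); returns when the fingers have stopped.
- robot.wait(seconds).
- robot.inverse_kinematics(position, orientation): joint angles nearest the present ones, or None.
- robot.get_state(): the state.
- robot.grab_frame(name): name is "scene" or "top"; returns a dict with "img" (400x640x3 uint8, red, green, blue), "depth" (400x640 float32, mm along the optical axis (not along the pixel's ray), 0 where there is no reading), "fx", "fy", "cx", "cy" (pixels), "world_from_camera" (4x4, takes a point from camera to world coordinates). Camera axes: x right, y down, z forward; pixel columns grow to the right and rows downward; lengths in mm; the calibration is good to about 2 mm. A picture is of the moment at which its call begins.
A pose or a line that the arm cannot do raises robot.Unreachable and nothing moves.
- robot.finish_job(): hands the job in, once; it reports no verdict.
The state is a dict: "t": time; "q": joint angles; "joint_vel": joint speeds; "joint_efforts": joint torques, N m; "eef_pos": TCP position; "tcp_rot": TCP orientation; "contact_force": force on the tool from outside, world axes, zero at the start; "ft_torque": the same for the moment, N m; "width": finger opening in mm.
Only numpy, scipy, OpenCV 4.12 (cv2) and the standard library are available. Lean on these libraries where they do the work, as an engineer would, in place of code of your own. Each camera call takes 0.05 s, during which the arm holds its last target.

## Working session

There is one attempt and no reset: what is moved stays moved. The work goes in short steps, each a Python script; the robot and the scene stay as the last script left them, time stands still between calls to the robot, and variables do not carry over. Pictures are saved under pics/ and viewed, and the job is handed in when it is done.

```bash
mkdir -p pics; ls; python3 - <<'E'
from station import robot
import cv2,pickle
for n in("scene","top"):
    f=robot.grab_frame(n); pickle.dump(f,open(f'pics/{n}0.pkl','wb'))
    cv2.imwrite(f'pics/{n}0.png',f['img'][...,::-1]); print(n,f['fx'],f['cx'],f['cy'],f['world_from_camera'].round(3).tolist())
s=robot.get_state(); print(s)
E
```

```text
pics
scene 508.2190685460045 321.37107209438136 197.19777025239517 [[0.26, 0.746, -0.613, 1440.062], [0.965, -0.191, 0.178, -232.375], [0.015, -0.638, -0.77, 1171.34], [0.0, 0.0, 0.0, 1.0]]
top 390.1352786396664 321.9295970676112 193.9477394642811 [[0.024, -0.982, 0.188, 361.238], [-1.0, -0.025, -0.002, -1.823], [0.007, -0.188, -0.982, 1302.269], [0.0, 0.0, 0.0, 1.0]]
{'t': 0.1, 'q': array([ 1.24538003e+00,  3.51178767e-01,  1.65234979e+00,  7.42368497e-07,
        1.13910002e+00, -8.46226267e-02]), 'joint_vel': array([ 0.00158987, -0.00106696, -0.00156915, -0.00015651,  0.0006009 ,
        0.00035245]), 'joint_efforts': array([-7.74866730e-04, -5.06834722e+01, -2.91878074e+01, -1.45475051e-04,
        2.75047219e-03,  2.75975577e-05]), 'eef_pos': array([131.04479767, 533.83085208, 204.8181522 ]), 'tcp_rot': array([[-3.31825910e-04, -9.71148923e-01,  2.38473602e-01],
       [-9.81337092e-04,  2.38473817e-01,  9.71148431e-01],
       [-9.99999463e-01,  8.82292211e-05, -1.03215625e-03]]), 'contact_force': array([0.4364735 , 0.17632019, 0.60326418]), 'ft_torque': array([ 0.01191967, -0.01348525,  0.00178204]), 'width': 85.72745208902208}
```

View pics/scene0.png

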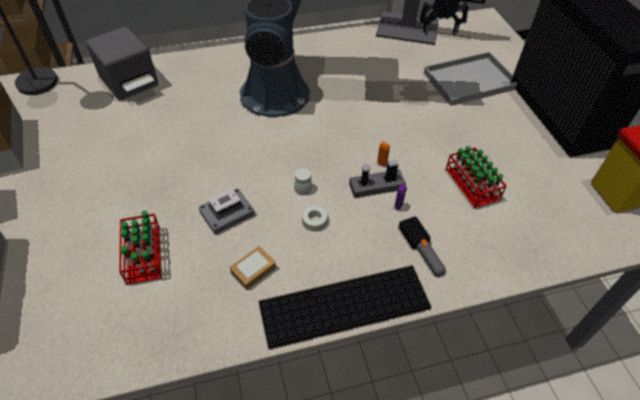

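View pics/top0.png

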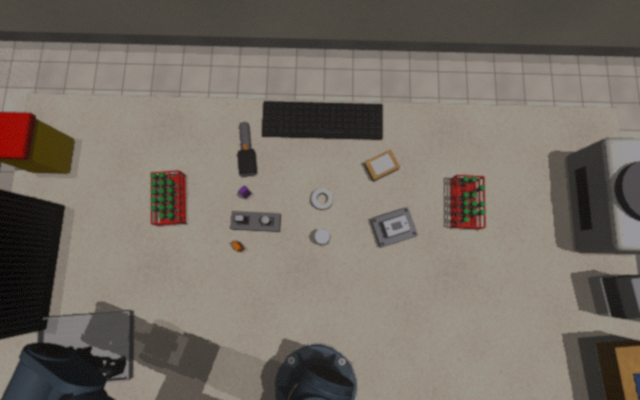

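The top view shows the holder near (256,221), with the square-capped tool left and the round cap right, the stand near (394,227), and the orange and purple decoys at (237,245) and (244,192). I'll enlarge both.

```bash
python3 - <<'E'
import cv2,numpy as np
t=cv2.imread('pics/top0.png');s=cv2.imread('pics/scene0.png')
c=[t[180:260,215:295],t[195:260,360:425],s[130:220,340:430],s[180:240,190:265]]
c=[cv2.resize(x,(390,290),interpolation=cv2.INTER_NEAREST) if 0 else cv2.resize(x,None,fx=290/x.shape[0],fy=290/x.shape[0],interpolation=cv2.INTER_CUBIC) for x in c]
c=[cv2.copyMakeBorder(x,0,0,0,390-x.shape[1],cv2.BORDER_CONSTANT) for x in c]
cv2.imwrite('pics/crop0.png',np.vstack([np.hstack(c[:2]),np.hstack(c[2:])]))
E
```

```text
(no output)
```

View pics/crop0.png

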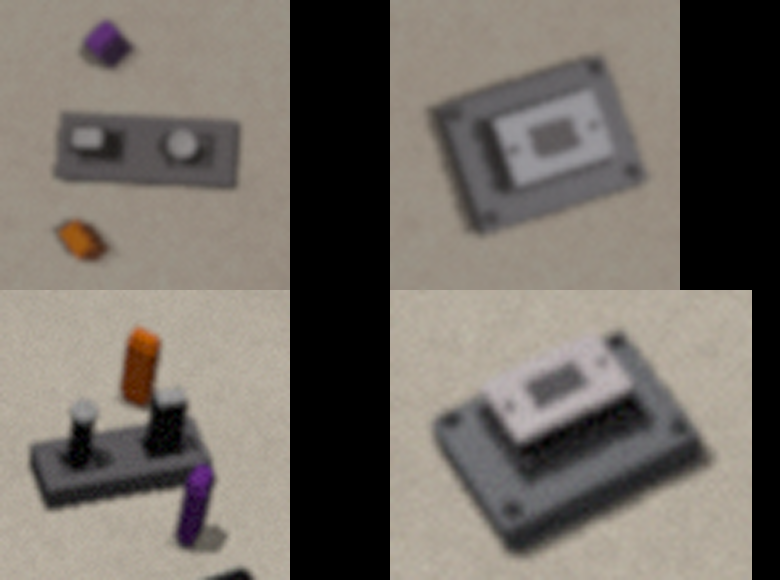

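```bash
cat > h.py <<'E'
import numpy as np,cv2,pickle
def ray(f,u,v):
    T=np.array(f['world_from_camera']);d=T[:3,:3]@np.array([(u-f['cx'])/f['fx'],(v-f['cy'])/f['fy'],1.]);return T[:3,3],d
def onz(f,u,v,z):
    o,d=ray(f,u,v);return o+d*(z-o[2])/d[2]
def pt(f,u,v):
    o,d=ray(f,u,v);return o+d*f['depth'][int(round(v)),int(round(u))]
def proj(f,p):
    T=np.linalg.inv(f['world_from_camera']);c=T[:3,:3]@p+T[:3,3];return c[0]/c[2]*f['fx']+f['cx'],c[1]/c[2]*f['fy']+f['cy']
def up(f,r,k=8):  # r=(u0,u1,v0,v1); returns upscaled image, pixel-> orig map
    im=f['img'][r[2]:r[3],r[0]:r[1]]
    return cv2.resize(im,None,fx=k,fy=k,interpolation=cv2.INTER_CUBIC)
def back(c,r,k=8): return (c+0.5)/k-0.5+np.array([r[0],r[2]])
E
python3 - <<'E'
from h import *
f=pickle.load(open('pics/top0.pkl','rb'));g=pickle.load(open('pics/scene0.pkl','rb'))
np.set_printoptions(linewidth=250)
print(f['img'][208:234,228:284:1,:].mean(2).astype(int)[:, :30]);
print('stand');print(f['img'][214:240,382:412].mean(2).astype(int))
def hs(f,r):
    D=f['depth'][r[2]:r[3],r[0]:r[1]]
    return np.array([[pt(f,u,v)[2] for u in range(r[0],r[1])] for v in range(r[2],r[3])]).astype(int)
print(hs(f,(382,412,214,240)));print(hs(f,(228,258,208,234)))
E
```

```text
[[139 140 141 138 139 139 141 142 140 143 142 141 141 142 142 141 140 141 143 142 142 144 141 144 142 142 141 141 143 142]
 [141 138 140 138 138 137 140 140 139 139 140 140 142 140 141 140 143 141 143 142 142 143 144 145 143 142 141 142 141 141]
 [141 143 140 130 124 123 124 126 126 127 128 129 132 132 131 134 137 139 137 137 139 138 138 138 138 138 139 140 138 138]
 [140 141 137 122 104 100 102 103 103 105 107 108 110 109 111 115 117 116 117 118 120 122 121 121 121 124 124 125 126 126]
 [140 141 135 116  97  89  87  90  87  90  91  90  89  90  92  92  94  93  91  94  96  99  97  99 100 100 101 103 106 104]
 [140 142 135 114  94  84  85  83  85  84  82  83  86  84  84  84  84  86  86  88  88  87  88  87  89  89  88  89  89  91]
 [140 139 131 113  91  85  82  81  83  82  82  87  85  85  81  79  79  83  84  85  83  84  86  86  86  86  87  87  87  86]
 [140 137 125 104  88  82  82  94 105 107 109 107 111 106  93  75  67  71  73  76  78  77  83  87  85  86  85  87  86  85]
 [142 137 119  96  85  79  84 106 124 129 132 130 132 128 110  77  53  54  57  59  61  70  81  85  86  85  84  87  8
[... 12561 characters left out ...]
6   13   21   20   18   24   25   27   33   29   30   28   25   32   35   36   35   31]
 [  -1    3   -1    0    3    1    0    2    3    2    8    0    6    0   -1    0    0    1    0    0    0    2    6    4    0    3    4   13   10   11]
 [   1   -3    2   -1    2    0    0    0    0    0   -1    1    4    5    2    0    3    1    2    1    2    0    4    0   -2    7    0    1    1    3]
 [   3    1    1    1    4    5    2    0    3   -4    5    0   -4    4    2    1   -2    5    3    2    5    4    3    0   -5    0    1    0    2    0]
 [   1    2   -3    1   -2    1    0    2    3    0    4    0    0    0    5   -2   -2    3    2    5   -1    0    2    3    0    1   -1    3    2    0]]
```

```bash
cat >> h.py <<'E'
def blob(f,r,lo,hi,z,k=8,near=None,chan=None):
    im=up(f,r,k).astype(float).mean(2); im=cv2.GaussianBlur(im,(0,0),k*0.4)
    m=((im>lo)&(im<hi)).astype(np.uint8)
    cs,_=cv2.findContours(m,cv2.RETR_CCOMP,cv2.CHAIN_APPROX_NONE)
    out=[]
    for c in cs:
        if cv2.contourArea(c)<k*k*12: continue
        p=back(c[:,0].astype(float),r,k); w=np.array([onz(f,u,v,z)[:2] for u,v in p]).astype(np.float32)
        (cx,cy),(a,b),th=cv2.minAreaRect(w)
        M=cv2.moments(w.reshape(-1,1,2)); 
        bx=cv2.boxPoints(((cx,cy),(a,b),th)); e1=bx[1]-bx[0];e2=bx[2]-bx[1]
        L=e1 if np.hypot(*e1)>np.hypot(*e2) else e2
        out.append(dict(c=(round(M['m10']/M['m00'],1),round(M['m01']/M['m00'],1)),rc=(round(cx,1),round(cy,1)),dim=(round(max(a,b),1),round(min(a,b),1)),ang=round(np.degrees(np.arctan2(L[1],L[0]))%180,1),px=p.mean(0).round(1).tolist()))
    return out
E
python3 - <<'E'
from h import *
f=pickle.load(open('pics/top0.pkl','rb'));g=pickle.load(open('pics/scene0.pkl','rb'))
def show(n,L):
    print(n)
    for o in L: print('  ',o)
show('tag top',blob(f,(375,420,205,245),128,999,67))
show('window top (holes in it)',blob(f,(388,404,219,232),0,122,67))
show('window scene',blob(g,(215,237,190,212),0,130,67))
show('holder top',blob(f,(222,290,203,240),0,113,30))
show('cap top',blob(f,(230,248,211,225),100,999,98))
show('dot cap top',blob(f,(255,276,211,229),106,999,98))
print(g['img'][188:215,205:245].mean(2).astype(int)[::2,::2])
print(g['img'][156:190,360:402].mean(2).astype(int)[:20:1,20:])
# stand base via depth z 20..40
for name,F,r in(('top',f,(360,425,195,255)),('scene',g,(190,265,180,240))):
    P=[pt(F,u,v) for v in range(r[2],r[3]) for u in range(r[0],r[1])]
    P=np.array(P); t=P[(P[:,2]>58)&(P[:,2]<80)]; print(name,'tag z med',np.median(t[:,2]),'rect',cv2.minAreaRect(t[:,:2].astype(np.float32)),t.mean(0))
    s=P[(P[:,2]>15)&(P[:,2]<80)]; print(cv2.minAreaRect(s[:,:2].astype(np.float32)))
    b=P[(P[:,2]>-10)&(P[:,2]<10)];print(np.median(b[:,2]))
E
```

```text
tag top
   {'c': (502.2, -244.7), 'rc': (502.0, -244.3), 'dim': (73.2, 47.7), 'ang': np.float32(109.6), 'px': [396.3, 225.3]}
   {'c': (501.6, -243.2), 'rc': (501.5, -243.3), 'dim': (35.9, 25.8), 'ang': np.float32(109.7), 'px': [396.3, 225.3]}
   {'c': (523.9, -266.5), 'rc': (505.0, -247.4), 'dim': (145.2, 127.3), 'ang': np.float32(91.4), 'px': [403.7, 220.9]}
window top (holes in it)
   {'c': (501.5, -243.2), 'rc': (501.5, -243.3), 'dim': (33.6, 23.5), 'ang': np.float32(109.6), 'px': [396.3, 225.4]}
window scene
   {'c': (535.1, -235.3), 'rc': (529.6, -243.8), 'dim': (59.9, 36.2), 'ang': np.float32(81.0), 'px': [227.0, 208.4]}
   {'c': (500.0, -244.3), 'rc': (499.7, -244.3), 'dim': (32.7, 21.2), 'ang': np.float32(110.4), 'px': [223.8, 199.2]}
holder top
   {'c': (507.9, 210.8), 'rc': (507.7, 211.3), 'dim': (167.5, 64.2), 'ang': np.float32(88.6), 'px': [255.4, 221.3]}
   {'c': (515.8, 180.0), 'rc': (515.6, 179.9), 'dim': (21.8, 21.2), 'ang': np.float32(47.3), 'px': [265.0, 219.1]}
   {'c': (519.2, 266.8), 'rc': (519.2, 266.9), 'dim': (23.5, 15.3), 'ang': np.float32(91.4), 'px': [238.
[... 3457 characters left out ...]
  83  78  62  35  23   1   8   4   4  17   5   7   2   5  35  51
   56  66  81 102]]
top tag z med 68.49698038404176 rect ((502.4888916015625, -241.31121826171875), (49.748531341552734, 74.45301818847656), 19.478351593017578) [ 502.67879575 -241.32354861   68.43099378]
((502.7867736816406, -240.724853515625), (100.2279281616211, 129.57888793945312), 19.038898468017578)
1.5548469173589865
scene tag z med 66.14242273144384 rect ((502.1815490722656, -243.09469604492188), (58.26654052734375, 74.84555053710938), 19.571401596069336) [ 503.35605197 -243.86589751   66.00154252]
((502.2608642578125, -243.1684112548828), (105.70297241210938, 131.73178100585938), 18.88958740234375)
-0.46247051909767833
```

```bash
python3 - <<'E'
from h import *
f=pickle.load(open('pics/top0.pkl','rb'));g=pickle.load(open('pics/scene0.pkl','rb'))
for name,F,r in(('top',f,(222,292,200,245)),('scene',g,(340,412,150,200))):
    P=np.array([pt(F,u,v) for v in range(r[2],r[3]) for u in range(r[0],r[1])]);P=P[P[:,2]<200]
    for n,s in(('cap',(P[:,2]>92)&(P[:,1]>225)&(P[:,1]<275)&(P[:,0]>490)),('dot',(P[:,2]>92)&(P[:,1]<200)),('hold',(P[:,2]>22)&(P[:,2]<40)&(P[:,0]>470)&(P[:,0]<545))):
        q=P[s]; print(name,n,len(q),q.mean(0).round(1),np.median(q[:,2]).round(1),cv2.minAreaRect(q[:,:2].astype(np.float32)))
# holder long edges from image (top): far edge & near edge of top face by subpixel threshold
im=f['img'].mean(2)
def cross(col,v0,v1,th):
    c=im[v0:v1,col]
    for i in range(len(c)-1):
        if (c[i]-th)*(c[i+1]-th)<=0: return v0+i+(c[i]-th)/(c[i]-c[i+1])
for nm,a,b in(('far',205,216),('near',225,236)):
    pts=[(u,cross(u,a,b,112)) for u in range(238,274)]
    w=np.array([onz(f,u,v,30)[:2] for u,v in pts if v]); k=np.polyfit(w[:,1],w[:,0],1); print(nm,'yaw deg',-np.degrees(np.arctan(k[0])), 'x at y=250,211:',np.polyval(k,[250,211]))
# cap edges
for nm,a,b,th in(('far',213,218,104),('near',218,223,98)):
    pts=[(u,cross(u,a,b,th)) for u in range(236,241)]
    w=np.array([onz(f,u,v,98)[:2] for u,v in pts if v]); k=np.polyfit(w[:,1],w[:,0],1); print('cap',nm,-np.degrees(np.arctan(k[0])),np.polyval(k,252))
# same scene: window rays; holder corners top
print(g['img'][150:175,378:404].mean(2).astype(int))
E
```

```text
top cap 52 [510.7 252.5  99.1] 99.3 ((510.4085388183594, 253.34725952148438), (15.782617568969727, 27.455577850341797), 3.951824188232422)
top dot 54 [508.7 171.7  98.9] 98.9 ((509.1809997558594, 171.7403106689453), (22.55253028869629, 21.964168548583984), 5.119845390319824)
top hold 686 [510.  211.5  31.7] 31.9 ((511.2875671386719, 213.80520629882812), (159.7042236328125, 60.57094192504883), 88.48702239990234)
scene cap 54 [522.1 249.7  96.2] 96.1 ((554.2479248046875, 248.10328674316406), (25.370853424072266, 106.90895080566406), 86.48202514648438)
scene dot 53 [509.3 169.5  97.3] 97.5 ((508.5959777832031, 170.3783416748047), (23.326499938964844, 24.582700729370117), 47.086849212646484)
scene hold 691 [515.3 207.2  29.1] 29.1 ((509.1508483886719, 211.11672973632812), (164.0730743408203, 69.52500915527344), 87.94256591796875)
far yaw deg -1.3117485095370922 x at y=250,211: [540.31211196 539.41907704]
near yaw deg -1.6658053308389638 x at y=250,211: [477.73425772 476.60006041]
cap far 4.2505929461823575 518.824539371778
cap near -1.237715040882774 502.5557813251919
[[126  77  52  44  
[... 2006 characters left out ...]
 2  10   0
   30  76 127 153 163 170 169 168]
 [166 165 164 168 171 169 170 146  98  40   6   1   7   2   3  10  10  13
   26  67 105 133 154 166 173 171]
 [164 164 165 162 163 164 154 139  84  30   7  12  16   0  14   8   0   2
   30  60  90 107 131 157 166 168]
 [155 155 151 145 144 145 137 106  59  23   5   4  10   4  14   4  13   4
   24  56  83  98 120 148 165 166]
 [133 130 123 120 113 107 100  76  41  18  17   8   1   1   4   9   8  15
   34  65  82  91 105 137 161 168]
 [101  96  97  93  90  84  82  56  33  13   2   9  19   0   4  12   6  19
   40  66  84  88  97 127 148 166]
 [ 88  85  87  88  80  84  75  51  27   3   2   4   0   2  13  12   0   3
   34  62  76  82  89 109 139 163]]
```

```bash
cat >> h.py <<'E'
def R(deg):
    c,s=np.cos(np.radians(deg)),np.sin(np.radians(deg));return np.array([[0,-s,c],[0,c,s],[-1,0,0.]])
def fz(robot,n=5,dt=0.02):
    L=[]
    for _ in range(n): L.append(robot.get_state()['contact_force']);robot.wait(dt)
    return np.mean(L,0),np.std(L,0)
def snap(robot,tag):
    for n in("scene","top"):
        f=robot.grab_frame(n); pickle.dump(f,open(f'pics/{n}{tag}.pkl','wb')); cv2.imwrite(f'pics/{n}{tag}.png',f['img'][...,::-1])
E
python3 - <<'E'
from station import robot
from h import *
print(robot.inverse_kinematics([510.7,252.5,36],R(0)),robot.inverse_kinematics([501,-243.6,100],R(19.7)))
t0=robot.get_state()['t']
robot.command_gripper(52,60)
robot.move_ptp([510.7,252.5,150],R(0))
robot.move_linear([510.7,252.5,60],speed=120)
s=robot.get_state();print(t0,s['t'],s['eef_pos'],s['width'],fz(robot));snap(robot,1)
E
python3 - <<'E'
import cv2,numpy as np
t=cv2.imread('pics/top1.png');s=cv2.imread('pics/scene1.png')
c=[t[170:260,205:295],s[110:210,330:430]]
c=[cv2.resize(x,(390,390),interpolation=cv2.INTER_CUBIC) for x in c]
cv2.imwrite('pics/crop1.png',np.hstack(c))
E
```

```text
[ 3.77461978e-01  6.09272562e-01  1.72258495e+00 -4.44089210e-16
  8.09735137e-01  3.77461978e-01] [-5.36136737e-01  4.93566599e-01  1.72596123e+00 -4.44089210e-16
  9.22064828e-01 -8.79966600e-01]
0.1 3.1667 [511.11206181 252.77813563  60.69293194] 52.10468994247047 (array([ 0.03611642, -0.14922454,  0.24538031]), array([0.52131187, 0.41872944, 0.48546482]))
```

View pics/crop1.png

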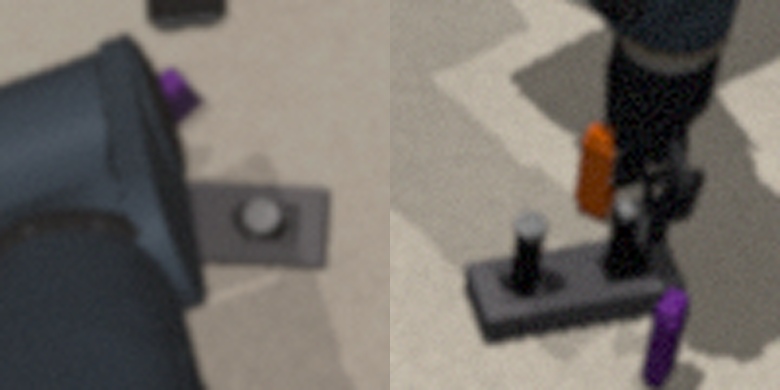

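```bash
python3 - <<'E'
from h import *
g=pickle.load(open('pics/scene1.pkl','rb'))
for z in (8,53,98,61,80,115,150,200):
    u,v=proj(g,np.array([510.7,252.5,z])); print(z,round(u,1),round(v,1),'crop',390+(u-330)*3.9,(v-110)*3.9)
im=cv2.resize(g['img'][130:190,370:430],(600,600),interpolation=cv2.INTER_CUBIC)
for z in (8,53,98,150):
    u,v=proj(g,np.array([510.7,252.5,z])); cv2.circle(im,(int((u-369.5)*10),int((v-129.5)*10)),4,(255,0,0),-1)
cv2.imwrite('pics/c1b.png',np.clip(im[...,::-1].astype(float)*1.8,0,255))
E
```

```text
8 389.5 182.8 crop 622.2176592087924 283.9409276153576
53 391.3 172.9 crop 629.1968795797875 245.1488389784303
98 393.2 162.4 crop 636.5024185138916 204.54299780882394
61 391.7 171.0 crop 630.4711483165272 238.06616453125042
80 392.4 166.7 crop 633.539593585082 221.01105027665244
115 393.9 158.4 crop 639.3519749080033 188.7045175287478
150 395.5 149.8 crop 645.3815953811065 155.19052034766833
200 397.8 136.9 crop 654.3969896610049 105.08091563363719[ WARN:0@0.071] global loadsave.cpp:1063 imwrite_ Unsupported depth image for selected encoder is fallbacked to CV_8U.
```

View pics/c1b.png

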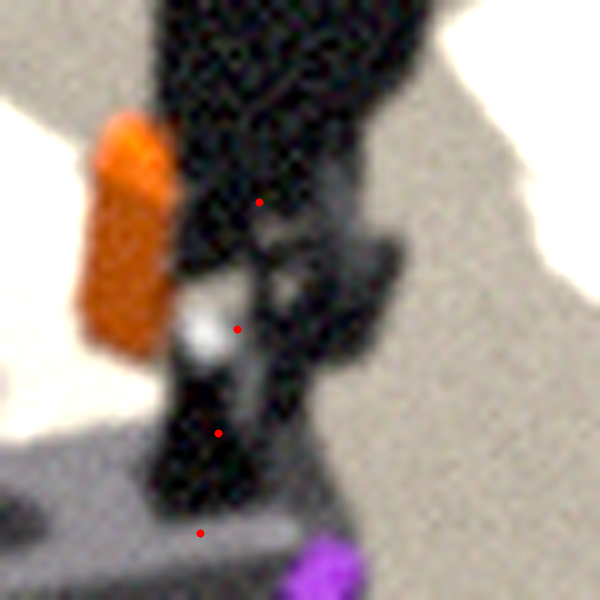

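```bash
python3 - <<'E'
from h import *
g=pickle.load(open('pics/scene1.pkl','rb'))
im=cv2.resize(g['img'][130:190,370:430],(600,600),interpolation=cv2.INTER_CUBIC)
im=np.clip(im.astype(float)*3,0,255).astype(np.uint8)
def d(p,c):
    u,v=proj(g,np.array(p,float)); cv2.circle(im,(int((u-369.5)*10),int((v-129.5)*10)),4,c,-1)
for x in(537,551):
  for y in (241,263):
    for z in(66,100): d((x,y,z),(255,0,0))
for x in(502.7,518.7):
  for y in (239.5,265.5): d((x,y,98),(0,255,0))
cv2.imwrite('pics/c1c.png',im[...,::-1])
E
```

```text
(no output)
```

View pics/c1c.png

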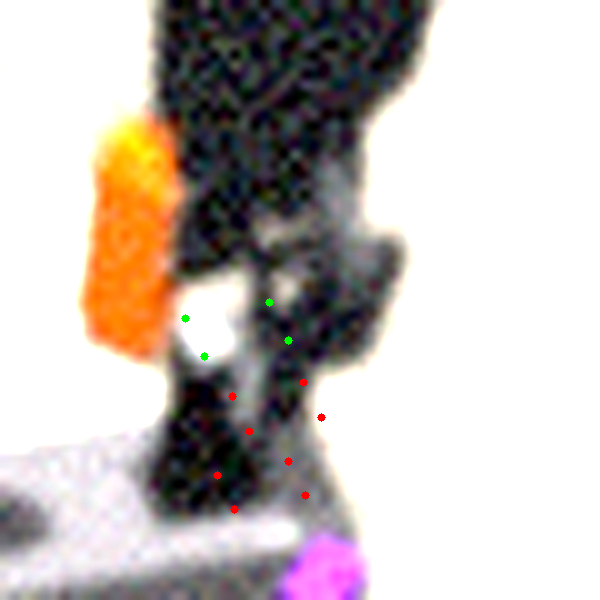

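```bash
python3 - <<'E'
from station import robot
from h import *
robot.move_linear([510.7,252.5,35],speed=60)
print(fz(robot)[0]); robot.command_gripper(0,70)
s=robot.get_state();print(s['t'],s['eef_pos'],s['width'],fz(robot)[0])
robot.move_linear([510.7,252.5,40],speed=20)
print(robot.get_state()['width'],fz(robot,10)); 
robot.move_linear([510.7,252.5,150],speed=120); print(fz(robot,10),robot.get_state()['width'],robot.get_state()['t']);snap(robot,2)
E
python3 - <<'E'
import cv2,numpy as np
t=cv2.imread('pics/top2.png');s=cv2.imread('pics/scene2.png')
c=[t[170:260,205:295],s[110:210,340:440]]
c=[cv2.resize(x,(390,390),interpolation=cv2.INTER_CUBIC) for x in c]
cv2.imwrite('pics/crop2.png',np.clip(np.hstack(c)*1.5,0,255).astype(np.uint8))
E
```

```text
[0.21637021 0.08742401 0.37233149]
4.3917 [510.77371467 252.64601365  35.34661702] 18.80971467004892 [-1.84187885  0.71828193  5.71719354]
19.055683638310114 (array([-0.25066328,  0.00259446, -2.36089043]), array([0.32850536, 0.44042273, 0.418576  ]))
(array([ 0.15738239, -0.01181028, -2.43673646]), array([0.50117087, 0.41775839, 0.43010475])) 18.736835756411956 6.275
```

View pics/crop2.png

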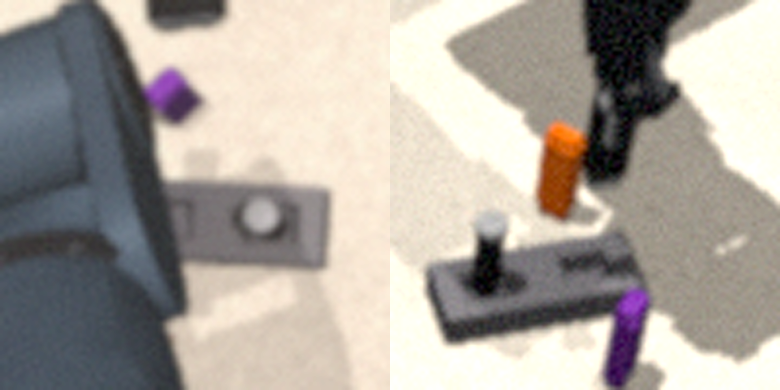

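```bash
python3 - <<'E'
from station import robot
from h import *
robot.move_ptp([501,-243.6,155],R(19.7))
robot.move_linear([501,-243.6,122],speed=80); robot.wait(0.4)
s=robot.get_state(); print(s['t'],s['eef_pos'],s['width'],fz(robot,10),s['tcp_rot'].round(4).tolist());snap(robot,3)
from h import *
g=pickle.load(open('pics/scene3.pkl','rb'))
im=cv2.resize(g['img'][155:225,190:265],(750,700)[::1],interpolation=cv2.INTER_CUBIC)
im=np.clip(im.astype(float)*1.8,0,255).astype(np.uint8)[:600]
cv2.imwrite('pics/c3.png',im[...,::-1])
E
```

```text
9.1417 [ 501.07709573 -243.6638026   122.22420653] 19.03830713416154 (array([-0.16814668,  0.31973296, -2.44754746]), array([0.37223661, 0.51636591, 0.43592557])) [[0.0003, -0.3371, 0.9415], [-0.0002, 0.9415, 0.3371], [-1.0, -0.0003, 0.0002]]
```

View pics/c3.png

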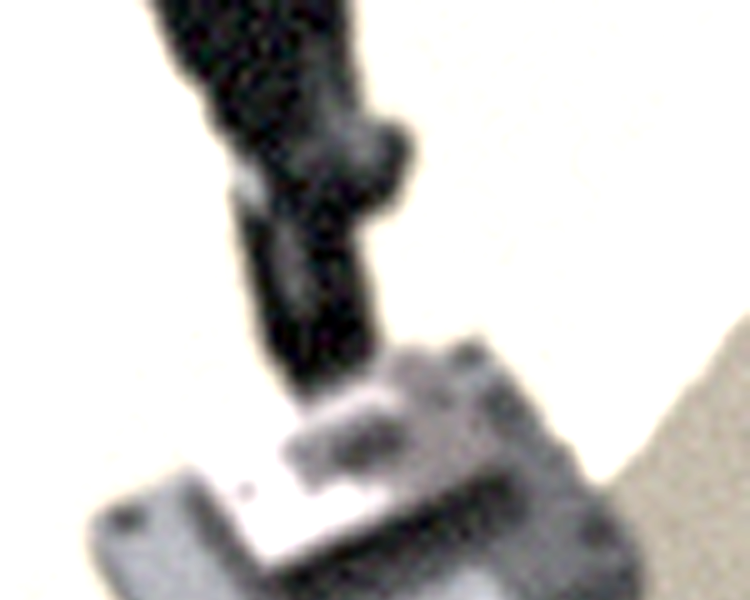

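View pics/top3.png

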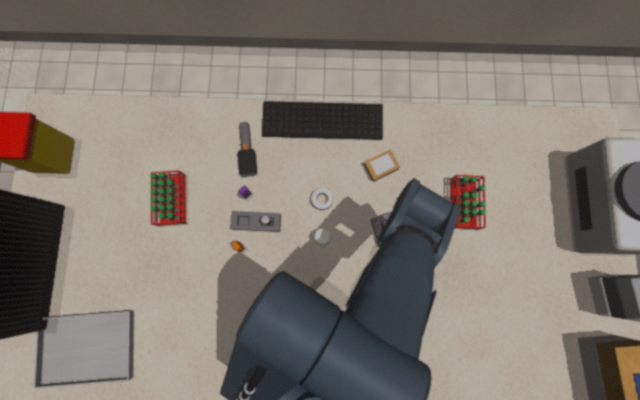

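```bash
python3 - <<'E'
from h import *
g=pickle.load(open('pics/scene3.pkl','rb'));f=pickle.load(open('pics/top3.pkl','rb'))
raw=g['img'][155:225,190:265]
im=cv2.resize(raw,(750,700),interpolation=cv2.INTER_CUBIC)[150:600,50:]
im=cv2.resize(im,None,fx=1.1,fy=1.1)
c,s=np.cos(np.radians(19.7)),np.sin(np.radians(19.7))
def d(x,y,z,col,cx=501,cy=-243.6):
    u,v=proj(g,np.array([cx+c*x-s*y,cy+s*x+c*y,z])); cv2.circle(im,(int(((u-189.5)*10-50)*1.1),int(((v-154.5)*10-150)*1.1)),3,col,-1)
for sx in(-1,1):
  for sy in(-1,1):
    d(sx*7,sy*12,95,(255,0,0)); d(sx*10,sy*15,107,(0,255,0)); d(sx*11,sy*16,66.7,(0,0,255)); d(sx*8,sy*13,185,(255,255,0))
cv2.imwrite('pics/c3b.png',im[...,::-1])
# well in top
print(blob(f,(232,256,210,232),0,74,30)); np.set_printoptions(linewidth=220); print(f['img'][208:234,228:258].mean(2).astype(int))
E
```

```text
[]
[[165 163 164 164 166 164 166 166 163 164 163 167 166 164 166 164 164 165 165 168 168 165 167 168 167 166 164 168 166 166]
 [163 166 164 162 160 160 161 163 163 160 163 163 163 165 164 165 166 165 167 167 166 167 167 166 165 164 166 167 166 165]
 [164 164 163 152 143 143 144 148 145 147 148 153 153 154 155 156 160 161 162 162 161 164 161 161 162 161 162 162 163 162]
 [162 165 160 142 122 119 119 124 123 124 127 128 128 128 130 135 136 138 137 137 140 143 144 141 142 144 146 149 148 148]
 [165 165 158 136 112 104 103 102 105 105 106 107 106 107 106 108 109 110 111 109 113 115 117 115 117 119 121 122 121 122]
 [164 164 158 133 108 101  99 100 100 102 100  99 102  99 101 101 101 100 101 104 103 103 103 104 104 103 106 104 105 108]
 [164 163 155 130 109 100  99 100 100  99  98  97  97  98  98  96  97  99  99  98 100 100 100 100 101 101  99 102 101 103]
 [164 159 145 122 103 100 101  99  97  93  85  86  87  88  86  87  89  88  90  87  89  94  97  99 101 100 101 100 102 101]
 [164 159 139 112 104 101 100  99  96  83  73  76  79  79  77  77  78  77  76  76  77  84  93 100 101 101 102 100
[... 1401 characters left out ...]
 94  95  97  97  98  95  98  97  99  97  98  98  96  98  99 101 100 100  99 101 100]
 [160 151 142 128 115 102  96  93  96  97  99 101  97  98  99  99  98  96  97  94  95  95  97  95  95  94  95  94  92  94]
 [163 163 162 154 143 136 131 132 130 133 132 133 133 132 131 131 132 130 123 117 117 117 114 110 104 101 103  95  93  95]
 [163 165 164 164 161 159 158 160 161 161 161 161 158 158 158 158 158 159 153 149 146 142 142 136 136 136 132 129 132 131]
 [161 162 161 163 163 164 163 165 167 167 165 165 164 162 164 165 165 166 165 161 159 156 156 155 158 158 158 157 157 159]
 [160 162 161 162 161 165 166 165 165 166 165 166 163 165 164 165 166 166 165 163 162 162 159 161 163 163 164 163 166 164]]
```

View pics/c3b.png

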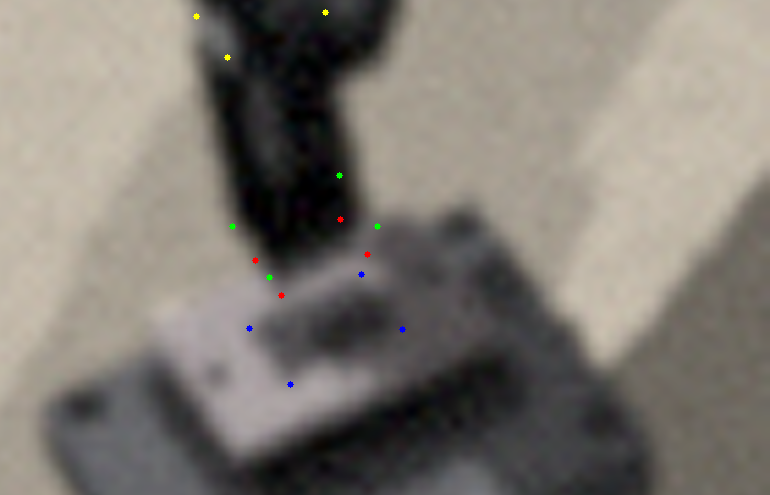

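```bash
python3 - <<'E'
from h import *
g=pickle.load(open('pics/scene3.pkl','rb'));np.set_printoptions(linewidth=250)
print('cols 208-232 rows 168-200'); print(g['img'][168:200,206:236].mean(2).astype(int))
c,s=np.cos(np.radians(19.7)),np.sin(np.radians(19.7))
P=lambda x,y,z:np.round(proj(g,np.array([501+c*x-s*y,-243.6+s*x+c*y,z])),1)
for z in(107,120,135,150,177): print(z,'grip corners',[P(sx*10,sy*15,z) for sx,sy in((-1,-1),(1,-1),(1,1),(-1,1))])
print(95,[P(sx*7,sy*12,95) for sx,sy in((-1,-1),(1,-1),(1,1),(-1,1))]);print(107,'foot',[P(sx*7,sy*12,107) for sx,sy in((-1,-1),(1,-1),(1,1),(-1,1))])
print('window',[P(sx*11,sy*16,66.7) for sx,sy in((-1,-1),(1,-1),(1,1),(-1,1))])
E
```

```text
cols 208-232 rows 168-200
[[182 179 183 175 151 106  69  39  17   3   1  11  16  20  24  33  42  52  61  71  67  60  47  47  76 114 144 153 155 155]
 [182 179 184 180 172 144 104  50  24   9  15   4  27  30  40  44  43  44  50  61  65  58  41  28  52 100 144 158 156 153]
 [183 181 181 182 181 166 132  83  44  35  11  27  18  37  44  43  35  36  41  60  67  54  42  26  48  96 143 158 152 155]
 [181 183 183 186 181 176 141 109  77  58  24  10  24  40  35  28  30  27  30  45  47  44  27  26  64 109 141 155 153 156]
 [185 182 182 183 179 174 150 121 107  84  41  17   9  27  28  25  32  19  23  29  30  32  28  34  81 122 154 152 156 155]
 [180 180 185 181 181 171 144 111 103  98  56  21  12   6   7  29  14  17  10  19  30  18  18  40 100 140 157 154 157 154]
 [183 177 184 185 183 171 134  88  92  95  64  24  12   8  22  23  16  22   6  11   7  23  24  68 112 145 157 154 153 154]
 [184 183 182 184 185 175 140  90  64  71  55  19  26   8  17  15   1   6   8   3  17  36  64  90 129 154 157 154 154 154]
 [186 185 185 187 183 179 152  89  49  42  45  25  28  19  23   5  13   1   8  30  52  81 
[... 3010 characters left out ...]
]), array([218.3, 191.7]), array([228.2, 186.9]), array([224.7, 182.4])]
135 grip corners [array([214.1, 183.4]), array([217.5, 188. ]), array([227.5, 183.3]), array([224. , 178.7])]
150 grip corners [array([213.3, 179.7]), array([216.7, 184.4]), array([226.8, 179.6]), array([223.3, 175. ])]
177 grip corners [array([211.7, 172.9]), array([215.3, 177.6]), array([225.5, 172.8]), array([221.9, 168.2])]
95 [array([217.7, 193.2]), array([220.1, 196.4]), array([227.9, 192.6]), array([225.5, 189.4])]
107 foot [array([217.1, 190.3]), array([219.5, 193.6]), array([227.3, 189.8]), array([224.9, 186.6])]
window [array([217.2, 199.4]), array([220.9, 204.4]), array([231.1, 199.4]), array([227.4, 194.5])]
```

```bash
cat > press.py <<'E'
from station import robot
from h import *
x,y=500.8,-243.7
robot.move_linear([x,y,99],speed=40); robot.wait(0.3)
b,_=fz(robot,15,0.02); print('base',b,robot.get_state()['eef_pos'],robot.get_state()['t'])
z=99.0; step=0.8; log=[]
while z>78:
    z-=step; robot.move_linear([x,y,z],speed=10); robot.wait(0.05)
    F=(fz(robot,6,0.015)[0]-b); e=robot.get_state()['eef_pos']
    log.append((round(z,2),round(e[2],2),*F.round(1)))
    if F[2]>1.2: step=0.4
    if F[2]>9.5: step=0.2
    if F[2]>11.6 or robot.get_state()['t']>35: break
    if abs(F[0])>2.5 or abs(F[1])>2.5: print('lateral'); break
for l in log: print(*l)
s=robot.get_state();print(s['t'],s['eef_pos'],s['width'])
open('z.txt','w').write(repr((z,b.tolist())))
E
python3 press.py
```

```text
base [ 2.62501368e-01  4.62979414e-04 -2.56167451e+00] [ 500.80101357 -243.70362671   99.02868015] 10.6833
98.2 98.18 -0.2 -0.2 0.2
97.4 97.41 -0.3 0.3 0.4
96.6 96.61 -0.5 0.0 -0.0
95.8 95.79 -0.5 0.1 0.1
95.0 94.97 -0.3 0.1 0.2
94.2 94.2 -0.3 -0.2 0.1
93.4 93.52 -0.2 0.3 3.1
93.0 93.09 -0.7 0.2 4.4
92.6 92.66 -0.2 -0.2 5.6
92.2 92.29 -0.3 0.3 6.5
91.8 91.78 0.1 0.1 6.5
91.4 91.42 -0.1 0.0 7.0
91.0 91.01 0.1 -0.1 6.5
90.6 90.57 -0.3 0.2 6.8
90.2 90.18 -0.5 -0.2 6.5
89.8 89.87 -0.4 0.2 7.5
89.4 89.55 -0.1 0.1 8.4
89.0 89.27 -0.2 0.0 9.4
88.6 88.98 -0.6 -0.3 10.5
88.4 88.82 -0.5 0.0 10.7
88.2 88.7 -0.8 0.2 11.1
88.0 88.51 -0.9 0.2 11.6
19.4833 [ 501.12815791 -243.88350751   88.50933194] 18.789046008922107
```

```bash
python3 - <<'E'
from station import robot
from h import *
z,b=eval(open('z.txt').read()); x,y=500.8,-243.7
for i in range(6):
    print((fz(robot,15,0.02)[0]-b).round(2),end=' ')
print(robot.get_state()['t'])
robot.move_linear([x,y,95.5],speed=12)
print(fz(robot,5)[0]-b)
robot.move_linear([x,y,140],speed=60); robot.wait(0.3)
s=robot.get_state();print(s['t'],s['eef_pos'],s['width'],fz(robot,5)[0]-b);snap(robot,4)
f=pickle.load(open('pics/top3.pkl','rb'))
A=lambda u,v:onz(f,u,v,30)[:2].round(1)
# well top edges in top3 (half levels along mid row/col)
I=f['img'].mean(2); print('row219',I[219,234:252].astype(int),'col243',I[210:230,243].astype(int))
print('left',A(236.3,219),'right',A(249.5,219),'far',A(243,214.7),'near',A(243,224.6))
g=pickle.load(open('pics/scene4.pkl','rb'))
im=cv2.resize(g['img'][140:220,190:265],(750,800),interpolation=cv2.INTER_CUBIC)[100:700]
cv2.imwrite('pics/c4.png',np.clip(im*1.6,0,255).astype(np.uint8)[...,::-1])
E
```

```text
[-0.68  0.32 11.64] [-0.46  0.36 11.54] [-0.84  0.35 11.46] [-0.73  0.13 11.39] [-0.48  0.24 11.57] [-0.5   0.44 11.29] 20.9833
[-0.52861135 -0.15556333  0.09539409]
23.0333 [ 500.71674247 -243.66056769  139.77838796] 19.337413160036174 [-0.52806841 -0.2826801   0.1884217 ]
row219 [ 99  99  91  75  71  85  97 102 102 101 100 101 101  98  85  86  96 100] col243 [156 135 108 101  96  87  77  88  97 101  99 100 100  99  95  97 100 100
  98  99]
left [513.6 273.8] right [514.7 230.6] far [528.4 252.8] near [495.8 250.8]
```

View pics/c4.png

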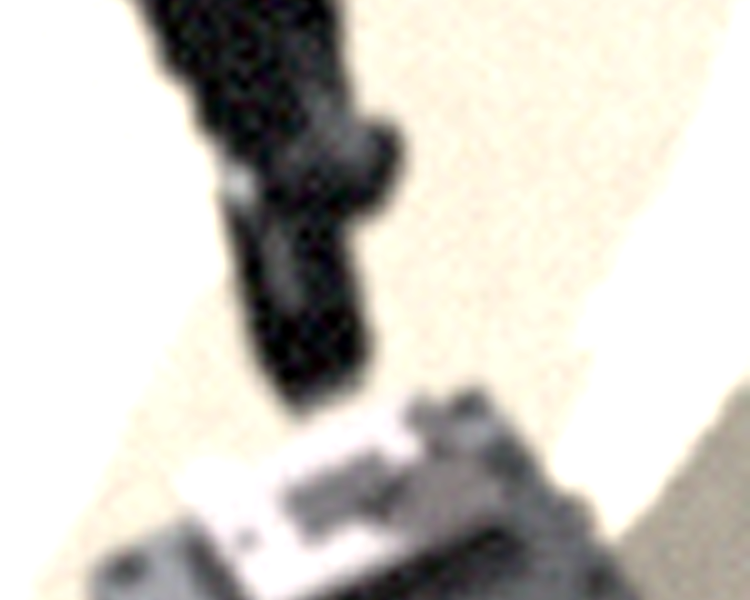

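```bash
python3 - <<'E'
from station import robot
from h import *
_,b=eval(open('z.txt').read()); x,y=511.0,252.8
robot.move_linear([500.8,-243.7,155],speed=100)
robot.move_ptp([x,y,155],R(0))
robot.move_linear([x,y,75],speed=80); robot.wait(0.3)
b=fz(robot,10)[0]; s=robot.get_state(); print(s['t'],s['eef_pos'],b);snap(robot,5)
g=pickle.load(open('pics/scene5.pkl','rb'))
im=cv2.resize(g['img'][140:200,355:430],(750,600),interpolation=cv2.INTER_CUBIC)
for sx in(-1,1):
  for sy in(-1,1):
    u,v=proj(g,np.array([x+7*sx,y+12*sy,48.])); cv2.circle(im,(int((u-354.5)*10),int((v-139.5)*10)),3,(255,0,0),-1)
    u,v=proj(g,np.array([x+14*sx,y+19*sy,30.])); cv2.circle(im,(int((u-354.5)*10),int((v-139.5)*10)),3,(0,255,0),-1)
cv2.imwrite('pics/c5.png',np.clip(im*1.6,0,255).astype(np.uint8)[...,::-1])
E
```

```text
26.9417 [511.02125414 252.80153664  75.05990122] [-0.06651679  0.15111713 -2.61064009]
```

View pics/c5.png

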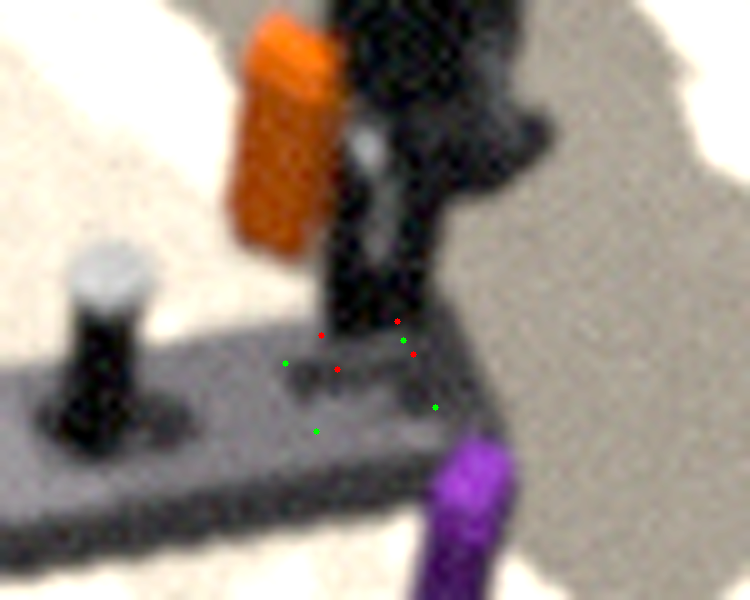

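```bash
python3 - <<'E'
from station import robot
from h import *
x,y=511.0,252.8
b=fz(robot,10)[0]
robot.move_linear([x,y,50],speed=40); robot.wait(.1); F=fz(robot,6)[0]-b; print('50',F.round(1))
if np.abs(F).max()<3:
    robot.move_linear([x,y,37.5],speed=25)
    z=37.5
    while z>33.5:
        z-=0.4; robot.move_linear([x,y,z],speed=15); robot.wait(.03); F=fz(robot,6,0.015)[0]-b
        print(round(z,1),F.round(1))
        if F[2]>1.5 or np.abs(F[:2]).max()>4: break
s=robot.get_state();print(s['t'],s['eef_pos'],s['width'])
E
```

```text
50 [ 0.1 -0.   0.5]
37.1 [-0.  -0.4  0.4]
36.7 [0.4 0.2 0.7]
36.3 [ 0.  -0.1  0.4]
35.9 [-0.1  0.2  0.2]
35.5 [0.  0.1 0.4]
35.1 [-1.7 -0.8  6.3]
31.1333 [511.09002736 252.85314674  35.37075376] 19.09829495323955
```

```bash
python3 - <<'E'
from station import robot
from h import *
x,y=511.0,252.8
robot.move_linear([x,y,35.4],speed=10)
robot.command_gripper(52); robot.wait(.3)
print(robot.get_state()['width'],fz(robot,6)[0])
robot.move_linear([x,y,70],speed=40); print(fz(robot,6)[0])
robot.move_linear([x,y,170],speed=150)
robot.move_ptp([300,0,260],R(0)) if 0 else robot.move_ptp([131,534,205],R(76.2))
robot.wait(.3);print(robot.get_state()['t']);snap(robot,6)
f=pickle.load(open('pics/top6.pkl','rb'));g=pickle.load(open('pics/scene6.pkl','rb'));f0=pickle.load(open('pics/top0.pkl','rb'))
print(blob(f,(230,248,211,225),100,999,98))
for F,r in((f,(222,292,200,245)),(g,(340,412,150,200))):
    P=np.array([pt(F,u,v) for v in range(r[2],r[3]) for u in range(r[0],r[1])]);P=P[P[:,2]<200]
    q=P[(P[:,2]>92)&(P[:,1]>225)&(P[:,1]<275)&(P[:,0]>490)&(P[:,0]<530)];print(len(q),q.mean(0),np.median(q[:,2]))
c=[f['img'][170:260,205:295],f['img'][195:260,360:425],g['img'][120:220,330:430],g['img'][180:240,190:265]]
c=[cv2.resize(x,(290,290),interpolation=cv2.INTER_CUBIC) for x in c]
cv2.imwrite('pics/c6.png',np.vstack([np.hstack(c[:2]),np.hstack(c[2:])])[...,::-1])
d=np.abs(f['img'].astype(int)-f0['img']).sum(2)[100:280,100:520]; cs=cv2.connectedComponentsWithStats((d>60).astype(np.uint8))[2]; print([tuple(x) for x in cs[1:] if x[4]>4])
E
```

```text
51.761329827331494 [0.03075976 0.04942003 0.2084671 ]
[ 0.01132291  0.15214744 -0.04690752]
36.1667
[{'c': (512.3, 252.9), 'rc': (512.4, 253.0), 'dim': (24.6, 14.3), 'ang': np.float32(89.4), 'px': [238.4, 216.9]}, {'c': (520.3, 265.6), 'rc': (510.4, 253.3), 'dim': (55.7, 43.3), 'ang': np.float32(91.4), 'px': [235.3, 214.1]}]
54 [512.96717063 253.46258365  98.58970539] 98.72851019775555
44 [513.24089827 251.02577187  96.72827748] 96.26126891390152
[(np.int32(135), np.int32(119), np.int32(8), np.int32(2), np.int32(12))]
```

View pics/c6.png

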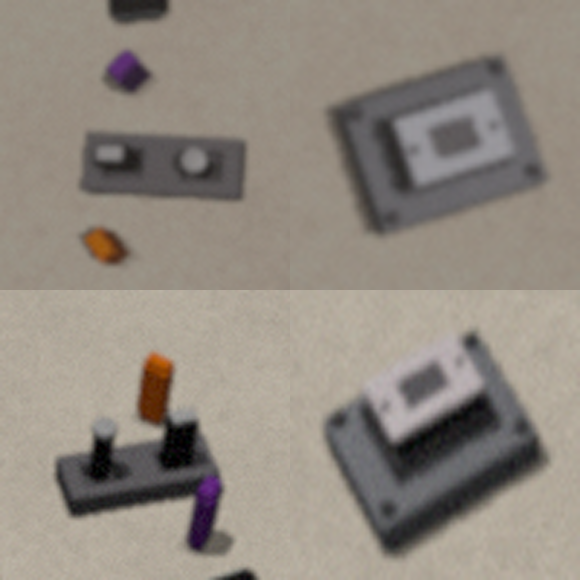

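The picture shows the embosser upright in its well, with its cap at (238,217) in the top view, and the round punch and decoys unmoved. The only pixels that changed in the top view are a small strip around the cap.

```bash
python3 - <<'E'
from station import robot
print(robot.get_state()['t']);print(robot.finish_job())
E
```

```text
36.2667
the job is handed in; nothing more can be done
None
```

I pressed the embosser into the tag's window, lifted it straight off and stood it back in its own well. I handed the job in at about 36 s of the 64 s allowed. `finish_job` gives no verdict.

**Press:** I closed the loop on the wrist force.
- The tag was felt at about 66.5 mm, against 66 to 67 mm from the depth images.
- The window yielded at about 6.5 N over roughly 2 mm of travel, so the mark should be nearly full.
- I then held 11.3 to 11.6 N for 1.5 s. The highest averaged reading was 11.6 N.
- Sideways force stayed under 1 N, which means well under 1 mm of tag drag.
- The lift was vertical, and the wrist force was back to its unloaded value once clear.

**Return:** The die touched the well floor at the same tool height as when I gripped it. After release the top camera shows its cap at about 98 mm, as it should be when seated, roughly 2 mm in x from where it started. Comparing the top images before and after shows only that small shift around the embosser's cap.

**What I couldn't confirm:**
- **Mark depth:** it is inferred from travel and force, because the images are too coarse to show it.
- **Grip outline:** with the embosser over the tag, it looked about 4 mm narrower in the scene view than I predicted. I put this down to rounded corners; the corner and centre positions agreed to about 1 mm.

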